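Draw the drop bolt and open the second leaf of the coil locker

ROBOT

A 6-joint arm with a two-finger parallel gripper is mounted at the origin on the work surface. World frame = base frame: x ahead of the robot, y to its left, z up, the work surface at z = 0. Lengths are in m, angles in degrees, forces in N, time in s.
With the tool pointing down it reaches from about 0.325 to 0.9 m from the base axis. Payload 6.1 kg.
Tool frame: the origin (TCP) lies on the mounting face of the last link; the fingertips stand 182 mm ahead of it and the grasp point (between the pads) lies 164 mm ahead of it; z points along the fingers, y is the line along which they close (so a half turn about z gives the same grasp; the last joint's range is limited). The gripper opens to 87 mm and grips with 3 to 60 N. Pads are 19 mm wide; open, the fingers measure 117 mm over their backs; the gripper's body (75 mm by 190 mm) begins 51 mm behind the grasp point.
Start: joints at [68.807, 12.628, 87.462, -0, 79.91, -7.225], TCP at [0.151, 0.607, 0.405] pointing down, gripper open.
Joint ranges: [-170.65, 170.65], [-52.31, 119.04], [5.05, 147.46], [-71.25, 251.25], [11.57, 151.72], [-153.62, 153.62]. Speed limits (degrees/s): [147.25, 147.25, 172.46, 180, 180, 180].

INTERFACE

Orientations are given as a 3x3 rotation matrix whose columns are the frame's x, y, z axes.
In Python, from station import * gives the robot as it stands.
- The arm moves only by the tool advance, called after "Emit:" as name(argument=value, ...) on one line, values as JSON. Schema: {"type":"object","properties":{"moves":{"type":"object","properties":{"rows":{"type":"array","items":{"type":"array","items":{"type":"number"},"minItems":7,"maxItems":7},"minItems":1,"maxItems":10}},"additionalProperties":false,"required":["rows"]},"squeeze":{"type":"number"},"only":{"type":"string"},"quiet":{"type":"boolean"},"lines":{"type":"string"}},"required":["moves"],"additionalProperties":false}. moves is an object whose key "rows" holds a list of rows, 1 to 10 of them, each of 7 numbers: dx, dy, dz in units of 25 mm, then a rotation vector rx, ry, rz in degrees, then the finger opening in m; each row is the pose to reach, as a shift and turn from the pose commanded when the call began, along the tool's axes at that moment; what a row does not reach only later rows make up. A row lasts 1/12 s, in which the tool goes at most 0.0417 m and 7.16 degrees, less where a joint would pass 70% of its speed; a pose out of reach is approached as far as the arm can. The fingers move at their own pace and stop on an object; squeeze is the grip in N (left out, the last holds). Time passes only in rows, so rows that do not move let the fingers close. The tool returns the time, the measured TCP pose, the force, the opening and the grip force at its end. only (a regular expression) keeps the lines of the reply that match it, lines (a string "A,B") keeps lines A to B, and quiet returns only ok. Input that does not fit is refused with a message, and nothing moves.
- sense(): the state, without advancing time (a new reading comes with each control period).
- read_camera(name): name is "side" or "top" or "wrist"; returns the picture (480x640x3 uint8, red, green, blue); there is no depth.
- camera_model(name): a dict with "K" (3x3 intrinsics, pixels), "eye" and "orientation" of the camera in the world. Camera axes: x right, y up, looking along -z (the intrinsics and any distortion apply to the point x, -y, -z); pixel columns grow to the right and rows downward; lengths in m; the calibration is good to about 2 mm. A picture is of the moment at which its call begins: read the wrist's pose just before it. camera_model takes no time and is no camera call; for the wrist camera it gives the pose at the moment of the call.
- sign_off(): hands the job in; it is judged then, once.
Trained networks look in the newest picture that a camera, given by its name, has taken for a name from the list of things; names that differ only in an ending like _2 or _b are one class to them, and where a whole thing is asked for, a point or a joint stands for the part that bears it (a point fixed in the world has none). Each returns a list of dicts, best first, with "conf" (0 to 1); they miss things now and then, are a little off and sometimes report something else, mostly with a low value. They report only what shows in the picture. A call takes as long as a camera call.
- boxes_of(camera, label): "location" ([x, y, z] in m, in world coordinates, good to about 4 mm: the middle of the surface that is visible of it).
- silhouettes(camera, label): "mask" (480x640 bool, what is visible of it).
- tip_of(camera, label): "location" ([x, y, z] in m, in world coordinates, good to about 4 mm: a listed point, or the origin of a listed thing).
The state is a dict: "time_s": time; "joint_positions": joint angles; "joint_velocities": joint speeds; "joint_efforts": joint torques, N m; "tcp_pos": TCP position; "tcp_rot": TCP orientation; "contact_force": force on the tool from outside, world axes, zero at the start; "ft_torque": the same for the moment, N m; "finger_gap": finger opening in m; "finger_force": force on a finger pad.
Only numpy, scipy, OpenCV 4.12 (cv2) and the standard library are available. Lean on these libraries where they do the work, as an engineer would, in place of code of your own. Each camera call takes 0.05 s, during which the arm holds its last target. There are 200 camera calls.

TASK

One leaf of the small two-door coil locker already stands open; the other is held shut by the drop bolt near its free edge. With the leaf still shut, draw that bolt up by its round knob until it is well clear of its socket, then swing the leaf wide open, about square to the locker's front. Leave the bolt up, the leaf open, and the coil on the locker's roof undisturbed.

Things in the scene. Friction and masses are not known exactly. Their poses are not given: they have to be found in the camera images.
- bolt_knob (a point): Grip point: centre of the round plain steel knob (26 mm diameter, 26 mm high, axis upright) on top of the shut leaf's drop bolt; it rises and swings with them. 241 mm above the table with the bolt down. Under the knob only the 10 mm rod, 28 mm of it bare above the leaf's top edge. The leaf has no other handle: the knob also serves to pull it.
- leaf_hinge (a point): Point on the bolted leaf's upright hinge line, 200 mm above the table; fixed to the locker, does not turn with the leaf. z up; x from the front straight into the locker; y along the front from this hinge to the other leaf. Leaf shut and bolt down: the knob is at x -19, y 143, z 41 mm in this frame. The leaf swings out to -x, counter-clockwise seen from above.
- bolt (a joint): Lift of the drop bolt in m: 0 down, 0.036 fully up. Its tip sits 16 mm deep in the socket of a small steel keeper block on the sill (2 mm play all round), so the leaf cannot open before the bolt is up by more than 16 mm. It weighs 150 g, slides with about 5 N of friction and stays at whatever height it is left.
- passive_leaf (a joint): Opening of the bolted leaf in rad: 0 shut, 1.57 square to the front, stop at 1.9. Grey steel leaf, 168 mm wide, 16 mm thick, about 0.6 kg; the bolt runs down its outer face, 25 mm from the free edge. Light hinge (under 0.1 N m of friction); it stays where it is left.
- locker: Grey painted locker, fixed to the bench, 220 deep, 340 wide, 200 mm high with a flat roof; origin at the centre of its underside, x to its back, y to its left, z up; the front faces -x, roughly the robot. The bolted leaf hangs at the -y front corner. The other leaf, same size with an upright bar handle, stands 80 to 105 degrees open at the +y corner.
- roof_coil: Bystander to leave alone: copper-banded coil bobbin, 54 mm diameter, 45 mm high, 120 g, standing loose on the back half of the locker's roof; origin at the centre of its underside.

How it is judged (in metres and radians):
On the way, in this order (a step that is already met when the one before it is completed fails the run):
1. the bolt is drawn up by at least 20 mm while the leaf is still shut (within 0.1 rad) (value of joint bolt above 0.02 m and value of joint passive_leaf below 0.1 rad), for 0.1 s.
2. the leaf is swung open by more than 1.05 rad (60 degrees) (value of joint passive_leaf above 1.05 rad), for 0.2 s.
At the end, for the whole second after the job is handed in: The leaf stands open by more than 1.05 rad (60 degrees) and at rest, the bolt is left up by more than 18 mm, and the coil on the roof is within 30 mm of where it started (value of joint passive_leaf above 1.05 rad and value of joint bolt above 0.018 m and velocity of joint passive_leaf between -0.05 and 0.05 rad/s and distance of roof_coil from where it was at the start of the episode below 0.03 m); the robot touches nothing.
It fails at once if the coil on the roof is shifted by more than 30 mm (distance of roof_coil from where it was at the start of the episode above 0.03 m).
It also fails if it takes over 38 s, if anything falls off the work surface, if the arm or the gripper's body presses on something with over 40 N, if the wrist force passes 120 N, or if a joint passes its speed limit or range.

## Working session

There is one attempt and no reset: what is moved stays moved. The work goes in short steps, Python scripts to look and compute and a tool call to move; the robot and the scene stay as the last step left them, time stands still between calls to the robot, and variables do not carry over. Pictures are saved under pics/ and viewed, at most 10 in all, crops included, and the job is handed in when it is done.

```bash
mkdir -p pics; cat > h.py <<'E'
from station import *
import numpy as np, cv2
np.set_printoptions(precision=4,suppress=True)
def snap(c,f):
    im=read_camera(c); cv2.imwrite('pics/'+f,im[:,:,::-1]); return im
E
python3 - <<'E'
from h import *
s=sense(); print(s['time_s'],s['tcp_pos']); print(s['tcp_rot'])
ims=[]
for c in ['side','top']:
    snap(c,c+'1.png')
    for n in ['bolt_knob','leaf_hinge','locker','roof_coil']:
        print(c,n,[(np.array(d['location']),round(d['conf'],2)) for d in tip_of(c,n)[:2]])
    m=camera_model(c); print(c,np.array(m['eye']))
a=cv2.imread('pics/side1.png');b=cv2.imread('pics/top1.png')
cv2.imwrite('pics/both.png',cv2.resize(np.vstack([a,b]),(400,600)) if 0 else cv2.resize(np.hstack([a,b]),(800,300)))
print(sense()['time_s'])
E
```

```text
0.0 [0.1508 0.6063 0.4036]
[[-0.9704  0.2414 -0.0007]
 [ 0.2414  0.9704 -0.0018]
 [ 0.0003 -0.0019 -1.    ]]
side bolt_knob [(array([ 0.613 , -0.0627,  0.2418]), 0.93)]
side leaf_hinge [(array([ 0.6129, -0.2049,  0.2008]), 0.7)]
side locker []
side roof_coil [(array([ 0.7754, -0.1506,  0.1977]), 0.58)]
side [ 0.6836 -0.2681  0.9426]
top bolt_knob []
top leaf_hinge [(array([ 0.6125, -0.2054,  0.1982]), 0.91)]
top locker []
top roof_coil [(array([ 0.7795, -0.1505,  0.2033]), 0.84), (array([ 0.6121, -0.0629,  0.2425]), 0.17)]
top [ 0.6237 -0.0305  0.7889]
0.5
```

View pics/both.png

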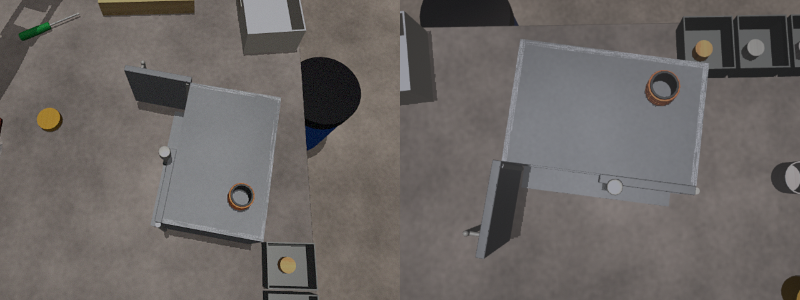

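Side picture (half scale): the shut leaf's knob is at (165,152), the coil at (240,196), and the open leaf is at the upper left. In the top picture the knob is at (614,186) and the hinge at about (697,190). Both match the networks' positions, and the locker's yaw comes out at about -7.6°. I'll travel above everything first.

Units first: shifts go in units of 25 mm. So -0.312 m is -12.48, -0.281 m is -11.24.

Emit:
advance(moves={"rows":[[-1.24, -1.04, -0.32, 0, 0, 7, 0.07], [-2.48, -2.08, -0.64, 0, 0, 14, 0.07], [-3.76, -3.12, -0.96, 0, 0, 21, 0.07], [-5, -4.2, -1.28, 0, 0, 28, 0.07], [-6.24, -5.24, -1.6, 0, 0, 35, 0.07], [-7.52, -6.28, -1.92, 0, 0, 42, 0.07], [-8.76, -7.32, -2.24, 0, 0, 49, 0.07], [-10, -8.4, -2.56, 0, 0, 56, 0.07], [-11.24, -9.44, -2.88, 0, 0, 63, 0.07], [-12.48, -10.48, -3.2, 0, 0, 70, 0.07]]}, squeeze=25)

```text
time_s: 1.33
tcp_pos: [0.3909, 0.2751, 0.4855]
tcp_rot: [[-0.099, 0.995, 0.001], [0.995, 0.099, 0.001], [0.0, 0.001, -1.0]]
contact_force: [1.2, 1.5, -0.2]
finger_gap: 0.0699
finger_force: 0.0
```

```bash
cat > go.py <<'E'
# print the shift in tool axes from the present pose to a world grasp point / y-axis angle
import sys
from h import *
x,y,z,a=map(float,sys.argv[1:5])
s=sense(); R=np.array(s['tcp_rot']); p=np.array(s['tcp_pos'])
d=R.T@(np.array([x,y,z+0.164])-p)
ya=np.degrees(np.arctan2(R[1,1],R[0,1]))
print('t',s['time_s'],'tcp',p,'yang',ya,'zax',R[:,2],'shift',d,'rotz',-(a-ya),'F',s['contact_force'],'gap',s['finger_gap'])
E
python3 go.py 0.613 -0.063 0.315 0
```

```text
t 1.3333 tcp [0.3909 0.2751 0.4855] yang 5.698518797430731 zax [ 0.001   0.0005 -1.    ] shift [-0.3585  0.1874  0.0066] rotz 5.698518797430731 F [ 1.2097  1.5177 -0.2001] gap 0.06991857881498204
```

Scaled: -0.3585 m is -14.34, -0.323 m is -12.92.

Emit:
advance(moves={"rows":[[-1.44, 0.76, 0, 0, 0, 1, 0.07], [-2.88, 1.48, 0, 0, 0, 2, 0.07], [-4.32, 2.24, 0, 0, 0, 3, 0.07], [-5.72, 3, 0, 0, 0, 4, 0.07], [-7.16, 3.76, 0, 0, 0, 5, 0.07], [-8.6, 4.48, 0, 0, 0, 5.7, 0.07], [-10.04, 5.24, 0, 0, 0, 5.7, 0.07], [-11.48, 6, 0, 0, 0, 5.7, 0.07], [-12.92, 6.76, 0, 0, 0, 5.7, 0.07], [-14.34, 7.48, 0.24, 0, 0, 5.7, 0.07]]})

```text
time_s: 2.17
tcp_pos: [0.6151, -0.062, 0.4802]
tcp_rot: [[-0.005, 1.0, 0.003], [1.0, 0.005, -0.001], [-0.001, 0.003, -1.0]]
contact_force: [1.2, 0.7, 1.9]
finger_gap: 0.07
finger_force: 0.0
```

```bash
python3 - <<'E'
from h import *
for c in ['wrist','side','top']:
    snap(c,c+'2.png')
    for n in ['bolt_knob','leaf_hinge']:
        print(c,n,[(np.array(d['location']),round(d['conf'],2)) for d in tip_of(c,n)[:2]])
E
python3 go.py 0.613 -0.063 0.241 0
```

```text
wrist bolt_knob [(array([ 0.6157, -0.0606,  0.239 ]), 0.83)]
wrist leaf_hinge []
side bolt_knob [(array([ 0.6126, -0.0609,  0.2401]), 0.62)]
side leaf_hinge [(array([ 0.6104, -0.2035,  0.2009]), 0.81)]
top bolt_knob []
top leaf_hinge []
t 2.6167 tcp [ 0.6136 -0.0586  0.4796] yang 0.4331282837562753 zax [ 0.0012 -0.0001 -1.    ] shift [-0.0044 -0.0007  0.0746] rotz 0.4331282837562753 F [-0.6386 -0.0801 -0.9717] gap 0.07006553050686304
```

View pics/wrist2.png

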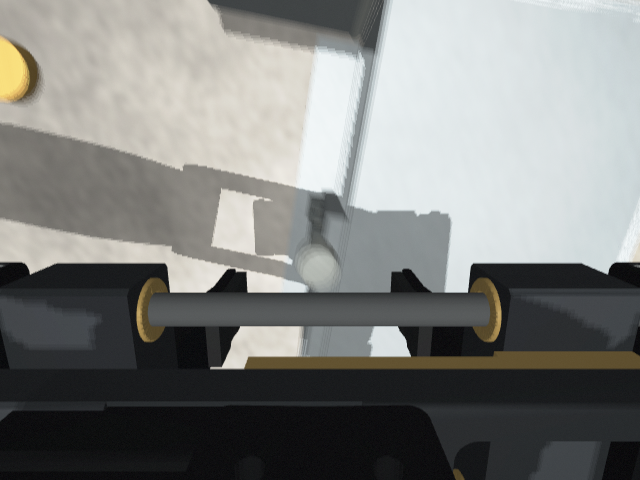

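The wrist picture shows the knob at (318,265), centred between the fingers (pads at about x=235 and 405). The mean estimate is (0.613,-0.062,0.241). I'll descend and grip.

Scaled: -0.003 m is -0.12, 0.0745 m is 2.98.

Emit:
advance(moves={"rows":[[-0.04, 0, 1, 0, 0, 0, 0.07], [-0.12, 0, 2, 0, 0, 0, 0.07], [-0.12, 0, 2.98, 0, 0, 0, 0.07], [-0.12, 0, 2.98, 0, 0, 0, 0.07], [-0.12, 0, 2.98, 0, 0, 0, 0.045], [-0.12, 0, 2.98, 0, 0, 0, 0.03], [-0.12, 0, 2.98, 0, 0, 0, 0.015], [-0.12, 0, 2.98, 0, 0, 0, 0.015], [-0.12, 0, 2.98, 0, 0, 0, 0.015], [-0.12, 0, 2.98, 0, 0, 0, 0.015]]}, squeeze=30)

```text
time_s: 3.45
tcp_pos: [0.6142, -0.0629, 0.4053]
tcp_rot: [[-0.006, 1.0, 0.002], [1.0, 0.006, -0.0], [-0.0, 0.002, -1.0]]
contact_force: [0.5, 1.2, 0.5]
finger_gap: 0.038
finger_force: 0.0
```

```bash
python3 go.py 0.613 -0.062 0.272 0
```

```text
t 3.45 tcp [ 0.6142 -0.0629  0.4053] yang 0.3324647473942488 zax [ 0.0016 -0.0004 -1.    ] shift [ 0.0009 -0.0012 -0.0307] rotz 0.3324647473942488 F [0.5198 1.198  0.4583] gap 0.03800955724517167
```

Fingers still closing.

Emit:
advance(moves={"rows":[[0, 0, 0, 0, 0, 0, 0.015], [0, 0, 0, 0, 0, 0, 0.015], [0, 0, 0, 0, 0, 0, 0.015], [0, 0, 0, 0, 0, 0, 0.015], [0, 0, 0, 0, 0, 0, 0.015], [0, 0, 0, 0, 0, 0, 0.015]]}, squeeze=30)

```text
time_s: 3.95
tcp_pos: [0.6134, -0.063, 0.4045]
tcp_rot: [[-0.006, 1.0, -0.003], [1.0, 0.006, 0.0], [0.0, -0.003, -1.0]]
contact_force: [-4.9, 0.4, 4.4]
finger_gap: 0.0253
finger_force: 30.0
```

```bash
python3 go.py 0.613 -0.062 0.272 0
```

```text
t 3.95 tcp [ 0.6134 -0.063   0.4045] yang 0.32740138019877635 zax [-0.0026  0.     -1.    ] shift [ 0.001  -0.0005 -0.0315] rotz 0.32740138019877635 F [-4.9266  0.3983  4.4326] gap 0.025250674829816862
```

Emit:
advance(moves={"rows":[[0, 0, -0.2, 0, 0, 0, 0.015], [0, 0, -0.4, 0, 0, 0, 0.015], [0, 0, -0.6, 0, 0, 0, 0.015], [0, 0, -0.8, 0, 0, 0, 0.015], [0, 0, -1, 0, 0, 0, 0.015], [0, 0, -1.24, 0, 0, 0, 0.015], [0, 0, -1.24, 0, 0, 0, 0.015], [0, 0, -1.24, 0, 0, 0, 0.015], [0, 0, -1.24, 0, 0, 0, 0.015]]}, squeeze=35)

```text
time_s: 4.7
tcp_pos: [0.6134, -0.0629, 0.4364]
tcp_rot: [[-0.006, 1.0, -0.002], [1.0, 0.006, -0.0], [-0.0, -0.002, -1.0]]
contact_force: [-7.8, 0.1, -1.2]
finger_gap: 0.0249
finger_force: 35.0
```

```bash
python3 - <<'E'
from h import *
for c in ['wrist','side','top']:
    snap(c,c+'3.png')
    for n in ['bolt_knob','leaf_hinge']:
        print(c,n,[(np.array(d['location']),round(d['conf'],2)) for d in tip_of(c,n)[:2]])
cv2.imwrite('pics/c3.png',cv2.resize(cv2.imread('pics/side3.png')[150:450,200:600],(800,600)))
E
python3 go.py 0.613 -0.062 0.272 0
```

```text
wrist bolt_knob []
wrist leaf_hinge []
side bolt_knob [(array([ 0.611, -0.062,  0.27 ]), 0.61)]
side leaf_hinge [(array([ 0.6107, -0.2046,  0.2007]), 0.89)]
top bolt_knob []
top leaf_hinge []
t 5.15 tcp [ 0.6134 -0.0629  0.4364] yang 0.3319471080332112 zax [-0.002  -0.0002 -1.    ] shift [ 0.0009 -0.0004  0.0004] rotz 0.3319471080332112 F [-8.7184 -0.1725 -0.9609] gap 0.02495459398411994
```

View pics/c3.png

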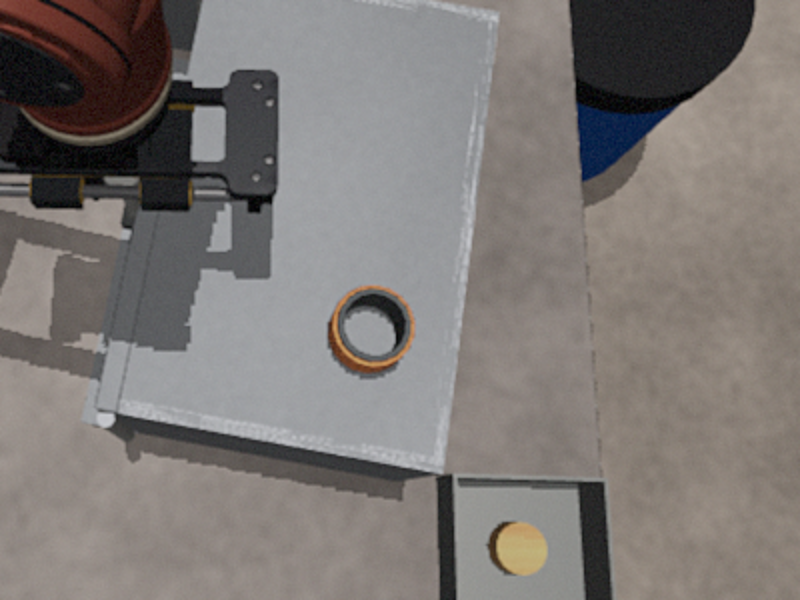

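The side view puts the knob at z=0.270, so the bolt is up by about 30 mm. The leaf is still shut and the coil (372,330 in the crop) is unmoved. Next I'll work out the arc about the hinge.

```bash
cat > arc.py <<'E'
import sys
from h import *
H=np.array([0.6118,-0.2052]); s=sense(); R=np.array(s['tcp_rot']); v=np.array(s['tcp_pos'])[:2]-H
print('t',s['time_s'],'r',np.hypot(*v),'ang',np.degrees(np.arctan2(v[1],v[0])),'F',s['contact_force'],'T',s['ft_torque'],'gap',s['finger_gap'],'z',s['tcp_pos'][2])
for a in map(float,sys.argv[1:]):
    t=np.radians(a); c,q=np.cos(t),np.sin(t)
    w=np.array([[c,-q],[q,c]])@v-v
    print(a,(R.T@np.array([*w,0])).round(4))
E
python3 arc.py 2 5 9 13 17 21 25 29 33 37
```

```text
t 5.15 r 0.14227962036906983 ang 89.35006725646406 F [-8.7184 -0.1725 -0.9609] T [-0.2222  1.5695  0.0212] gap 0.02495459398411994 z 0.43636261844875135
2.0 [-0.    -0.005  0.   ]
5.0 [-0.0003 -0.0124  0.    ]
9.0 [-0.0014 -0.0223  0.    ]
13.0 [-0.0031 -0.0321  0.0001]
17.0 [-0.0055 -0.0417  0.0001]
21.0 [-0.0086 -0.0511  0.0001]
25.0 [-0.0123 -0.0603  0.0001]
29.0 [-0.0167 -0.0693  0.0001]
33.0 [-0.0216 -0.0779  0.0002]
37.0 [-0.0272 -0.0861  0.0002]
```

Emit:
advance(moves={"rows":[[0, -0.2, 0, 0, 0, -2, 0.015], [0, -0.496, 0, 0, 0, -5, 0.015], [-0.056, -0.892, 0, 0, 0, -9, 0.015], [-0.124, -1.284, 0, 0, 0, -13, 0.015], [-0.22, -1.668, 0, 0, 0, -17, 0.015], [-0.344, -2.044, 0, 0, 0, -21, 0.015], [-0.492, -2.412, 0, 0, 0, -25, 0.015], [-0.668, -2.772, 0, 0, 0, -29, 0.015], [-0.864, -3.116, 0, 0, 0, -33, 0.015], [-1.088, -3.444, 0, 0, 0, -37, 0.015]]})

```text
time_s: 5.98
tcp_pos: [0.5275, -0.0896, 0.4364]
tcp_rot: [[-0.609, 0.793, 0.0], [0.793, 0.609, 0.003], [0.002, 0.002, -1.0]]
contact_force: [-5.1, 6.2, -2.0]
finger_gap: 0.0252
finger_force: 35.0
```

```bash
python3 arc.py 4 8 12 16 20 24 28 32 36 40
```

```text
t 5.9833 r 0.1431124565904457 ang 126.10866384212841 F [-5.0873  6.2209 -2.0474] T [ 0.7057  1.0562 -0.3041] gap 0.025186994199167242 z 0.4363770013415226
4.0 [-0.0001 -0.01   -0.    ]
8.0 [-0.0009 -0.0199 -0.    ]
12.0 [-0.0024 -0.0298 -0.0001]
16.0 [-0.0045 -0.0396 -0.0001]
20.0 [-0.0074 -0.0491 -0.0001]
24.0 [-0.0109 -0.0585 -0.0001]
28.0 [-0.0151 -0.0676 -0.0001]
32.0 [-0.0198 -0.0764 -0.0002]
36.0 [-0.0252 -0.0848 -0.0002]
40.0 [-0.0312 -0.0928 -0.0002]
```

Forces are low and the knob is still held, so I'll carry on.

Emit:
advance(moves={"rows":[[0, -0.4, 0, 0, 0, -4, 0.015], [-0.036, -0.796, 0, 0, 0, -8, 0.015], [-0.096, -1.192, 0, 0, 0, -12, 0.015], [-0.18, -1.584, 0, 0, 0, -16, 0.015], [-0.296, -1.964, 0, 0, 0, -20, 0.015], [-0.436, -2.34, 0, 0, 0, -24, 0.015], [-0.604, -2.704, 0, 0, 0, -28, 0.015], [-0.792, -3.056, 0, 0, 0, -32, 0.015], [-1.008, -3.392, 0, 0, 0, -36, 0.015], [-1.248, -3.712, 0, 0, 0, -40, 0.015]]})

```text
time_s: 6.82
tcp_pos: [0.4717, -0.1714, 0.4363]
tcp_rot: [[-0.976, 0.216, -0.005], [0.216, 0.976, 0.002], [0.005, 0.001, -1.0]]
contact_force: [-13.8, 3.3, 1.5]
finger_gap: 0.0247
finger_force: 35.0
```

```bash
python3 arc.py 2 5 7 9 10 10.5
```

```text
t 6.8167 r 0.14411382141179693 ang 166.42987179439072 F [-13.8047   3.3235   1.5259] T [ 0.4798  2.2897 -0.0638] gap 0.02474643299596908 z 0.4363345982431237
2.0 [ 0.    -0.005 -0.   ]
5.0 [-0.0003 -0.0126 -0.    ]
7.0 [-0.0007 -0.0176 -0.    ]
9.0 [-0.0013 -0.0226 -0.    ]
10.0 [-0.0017 -0.0251 -0.    ]
10.5 [-0.0019 -0.0263 -0.    ]
```

Emit:
advance(moves={"rows":[[0.04, -0.2, 0, 0, 0, -2, 0.015], [0.068, -0.504, 0, 0, 0, -5, 0.015], [0.052, -0.704, 0, 0, 0, -7, 0.015], [0.04, -0.84, 0, 0, 0, -8.5, 0.015], [0.028, -0.904, 0, 0, 0, -9, 0.015], [0.028, -0.904, 0, 0, 0, -9, 0.015], [0.028, -0.904, 0, 0, 0, -9, 0.015], [0.028, -0.904, 0, 0, 0, -9, 0.015]]})

```text
time_s: 7.48
tcp_pos: [0.4671, -0.1937, 0.4364]
tcp_rot: [[-0.998, 0.064, -0.001], [0.064, 0.998, -0.001], [0.001, -0.001, -1.0]]
contact_force: [-8.7, 1.2, -1.4]
finger_gap: 0.0251
finger_force: 35.0
```

Emit:
advance(moves={"rows":[[0, 0, 0, 0, 0, 0, 0.05], [0, 0, 0, 0, 0, 0, 0.05], [0, 0, 0, 0, 0, 0, 0.06], [0, 0, 0, 0, 0, 0, 0.06], [0, 0, 0, 0, 0, 0, 0.06], [0, 0, 0, 0, 0, 0, 0.06], [0, 0, 0, 0, 0, 0, 0.06]]})

```text
time_s: 8.07
tcp_pos: [0.4677, -0.1936, 0.4355]
tcp_rot: [[-0.998, 0.064, 0.001], [0.064, 0.998, -0.0], [-0.001, -0.0, -1.0]]
contact_force: [-0.3, 0.2, -1.3]
finger_gap: 0.0583
finger_force: 0.0
```

```bash
python3 arc.py
```

```text
t 8.0667 r 0.14454517193715655 ang 175.38883370610708 F [-0.3241  0.246  -1.3141] T [-0.0288  0.0336  0.0318] gap 0.05826495993477625 z 0.435455844548552
```

Released. I'll go straight up 100 mm and check.

Emit:
advance(moves={"rows":[[0, 0, -0.4, 0, 0, 0, 0.06], [0, 0, -1.2, 0, 0, 0, 0.06], [0, 0, -2.2, 0, 0, 0, 0.06], [0, 0, -3.2, 0, 0, 0, 0.06], [0, 0, -4, 0, 0, 0, 0.06], [0, 0, -4, 0, 0, 0, 0.06], [0, 0, -4, 0, 0, 0, 0.06]]})

```text
time_s: 8.65
tcp_pos: [0.4677, -0.1936, 0.5373]
tcp_rot: [[-0.998, 0.064, 0.003], [0.064, 0.998, -0.002], [-0.003, -0.002, -1.0]]
contact_force: [-0.1, 0.7, -0.1]
finger_gap: 0.0602
finger_force: 0.0
```

```bash
python3 - <<'E'
from h import *
for c in ['wrist','side','top']:
    snap(c,c+'4.png')
    for n in ['bolt_knob','leaf_hinge','roof_coil']:
        print(c,n,[(np.array(d['location']),round(d['conf'],2)) for d in tip_of(c,n)[:2]])
cv2.imwrite('pics/c4.png',np.vstack([cv2.resize(cv2.imread('pics/%s4.png'%c),(400,300)) for c in ['wrist','side']]))
E
```

```text
wrist bolt_knob [(array([ 0.4683, -0.1911,  0.2716]), 0.65)]
wrist leaf_hinge [(array([ 0.6121, -0.2097,  0.1998]), 0.86)]
wrist roof_coil [(array([ 0.608 , -0.2086,  0.201 ]), 0.16)]
side bolt_knob [(array([ 0.4657, -0.1951,  0.271 ]), 0.65)]
side leaf_hinge [(array([ 0.6081, -0.2042,  0.201 ]), 0.57)]
side roof_coil [(array([ 0.7781, -0.1501,  0.1999]), 0.76)]
top bolt_knob [(array([ 0.4662, -0.1981,  0.2734]), 0.93)]
top leaf_hinge [(array([ 0.6115, -0.2053,  0.2016]), 0.72)]
top roof_coil [(array([ 0.7811, -0.1494,  0.2051]), 0.58)]
```

View pics/c4.png

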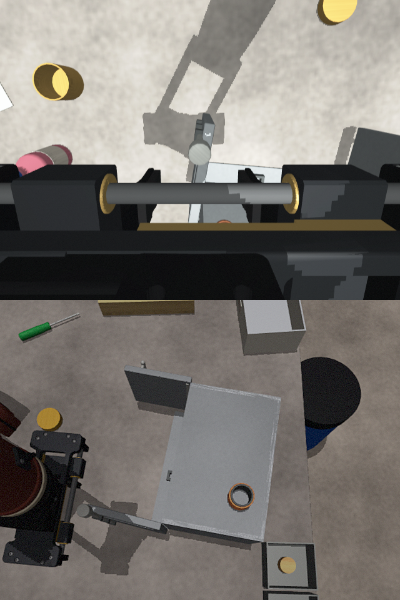

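The wrist view shows the knob free between the open fingers at (200,152). In the side view the leaf stands about square to the front, with the knob at (85,510) and the coil (240,497) in place. The knob is at z≈0.271, so the bolt is up about 30 mm, and the leaf is open about 86°.

```bash
python3 -c "
from station import *
print(sign_off())"
```

```text
the job is handed in; nothing more can be done
None
```

I drew the bolt up about 30 mm with the leaf shut, swung the leaf open to about 86°, let go and backed off, and handed the job in at about 9 s with the coil still in place; the hand-in returned no verdict.

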